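# Take the scoop out of the ice well and shut its cover

## Task

The scoop has been left in the washed-out ice well of the iced-drinks station, and its handle keeps the cover from closing. Take the scoop out and set it down gently, bowl flat and right way up, with the whole bowl inside its white tray; then slide the black cover along its channel, without ramming it, until it is shut tight against the fixed black half-lid with no gap. Let go and leave the beaker, cup lids, shakers and milk jug as they stand.

Things in the scene. Friction and masses are not known exactly. Their poses are not given: they have to be found in the camera images.
- station: Fixed stainless iced-drinks station, 240 (x) x 310 (y) mm; origin: centre of its underside, z up, x to its back (away from the robot at yaw 0), y left. Cover channel: floor at z = 85 mm between a front and a rear lip (x = -108 and +108, tops z = 97 mm) and a left lip (y = +147). Below it the empty well, x = -97 to 97, y = -140 to 20 mm, floor z = 31 mm; left of it solid deck.
- seam (a point): Middle of the left edge of the fixed black half-lid (station x = 0, y = -95, z = 89 mm), against which the cover's right edge shuts. The half-lid covers station y = -155 to -95, top z = 93 mm.
- shelf_edge (a point): Middle of the lower front edge of the cup shelf (station x = 8, y = 0, z = 340 mm). The shelf, on thin rear posts (x = 112, y = +-146), runs from there to x = 120 over the full width, with loose cups on it. It overhangs the scoop's handle and the cover's bar: a hand pointing straight down strikes it; reach in from the front, slanted about 25 to 45 degrees.
- cover: Loose black sliding cover, 212 (x) x 122 (y) x 8 mm, about 0.35 kg; origin: centre of its underside, axes as the station's. It lies on the channel floor with 2 mm play in front and behind and slides along the station's y; shut, its origin is at station y = -34 mm.
- bar (a point): Middle of the cover's steel bar handle (cover x = 10, z = 36 mm). The bar is 76 mm long (along x), 12 mm wide (y), 12 mm thick, on two 12 mm feet 30 mm either side; 22 mm clear above the cover.
- scoop: Small steel scoop with a blue handle, about 0.13 kg, on its flat bottom on the well's floor, in the gap between cover and half-lid. Origin: middle of the bowl's underside, z up, x from mouth to handle. Bowl x = -42 to +42, 50 mm wide (y), 36 mm high; behind it the handle rises backwards at 45 degrees to x = 114, z = 102 mm.
- handle (a point): Point on the axis of the scoop's handle at which to grip it, 35 mm short of its end (scoop x = 89, z = 77 mm). The handle is 16 mm wide (y, grip across it) and 18 mm thick.
- tray: White scoop tray, fixed on the drainer right of the station: 200 (x) x 92 (y) mm, inside 194 x 86 mm, floor 3 mm thick, rim 18 mm high; origin at the centre of its underside, x away from the robot at yaw 0.
- beaker: Clear beaker, 76 mm across, 86 mm high, loose on the cup shelf; origin under its centre. Leave alone.
- lids: Stack of black cup lids, 87 mm across, 113 mm high, loose on the cup shelf; origin under its centre. Leave alone.
- shaker: Glass shaker with a steel top, 44 mm across, 90 mm high, loose on the cup shelf; origin under its centre. Leave alone.
- jug: Steel milk jug, 124 x 88 x 110 mm, loose at the back right of the drainer; origin at about the centre of its foot. Leave alone.
- choc: Jar-shaped shaker with a gold cap, 42 mm across, 96 mm high, loose at the front left of the drainer; origin under its centre. Leave alone.

How it is judged:
By the outcome, as a careful person would: the job done as asked, in the order asked, and still so for the second after the job is handed in, with the robot touching nothing.
It also fails if it takes over 56 s, if anything falls off the work surface, if the arm or the gripper's body presses on something with over 40 N, if the wrist force passes 120 N, or if a joint passes its speed limit or range.

## Robot

A 6-joint arm with a two-finger parallel gripper is mounted at the origin on a cart in front of the work surface, level with it; the furniture and walls round the work are solid. World frame = base frame: x ahead of the robot, y to its left, z up, the work surface at z = 0. Lengths are in m, angles in degrees, forces in N, time in s.
With the tool pointing down it reaches from about 0.275 to 0.85 m from the base axis. Payload 19 kg.
Tool frame: the origin (TCP) lies at the very end of the fingers, on their centre line; the grasp point (between the pads) lies 19 mm behind it; z points along the fingers, y is the line along which they close (so a half turn about z gives the same grasp; the last joint's range is limited). The gripper opens to 85 mm and grips with 20 to 120 N. Pads are 22 mm wide; open, the fingers measure 114 mm over their backs; the gripper's body (76 mm by 85 mm) begins 54 mm behind the grasp point. The pads swing forward as they close: fully open they stand 13 mm farther back than shut.
Start: joints at [55.978, 8.623, 82.357, -0, 89.026, -7.678], TCP at [0.255, 0.515, 0.21] pointing down, gripper open.
Joint ranges: [-160.23, 160.23], [-39.13, 120.54], [6.94, 153.29], [-79.49, 259.48], [9.18, 160.14], [-161.06, 161.06]. Speed limits (degrees/s): [108.29, 108.29, 127.2, 172.46, 172.46, 172.46].

## Interface

Orientations are given as [roll, pitch, yaw] about the fixed x, y, z axes, in that order (R = Rz(yaw) Ry(pitch) Rx(roll)).
In Python, from bench import robot gives the robot as it stands.
- The arm moves only by the tool play_rows, never from a script. Its argument "motion" is a list of rows, each a list of 2 entries, a list of its own where there are three numbers: the shift along the tool's x, y, z in mm, then the turn, a rotation vector about the tool's x, y, z in degrees. A call has 1 to 12 rows; each row shifts and turns the commanded pose from where the row before left it, along the tool's axes as they then stand; what a row does not reach is not made up. A row lasts 1/12 s, in which the tool goes at most 41.7 mm and 7.16 degrees, less where a joint would pass 70% of its speed; a pose out of reach is approached as far as the arm can. A call is refused whole if a number of a shift passes 41.7 or a number of a turn 7.16, either way. A call with a gripper value outside its range is refused whole. "claw" is the opening, from -1 (shut) to 1 (fully open), set as the call begins (left out, the last holds). The fingers move at their own pace and stop on an object; "grip_force" is the grip in N (left out, the last holds). Time passes only in rows, so rows that do not move let the fingers close. It gives the time, the measured TCP pose, the force, the opening and the grip force at its end, in the units of the state.
- robot.get_state(): the state, without advancing time (a new reading comes with each control period).
- robot.camera(name): name is "side" or "top" or "wrist"; returns a dict with "img" (400x640x3 uint8, red, green, blue), "intrinsics" (3x3 intrinsics, pixels), "cam_to_world" (4x4, takes a point from camera to world coordinates). Camera axes: x right, y down, z forward; pixel columns grow to the right and rows downward; lengths in m; the calibration is good to about 2 mm. A picture is of the moment at which its call begins. There is no depth.
- robot.hand_in(): hands the job in; it is judged then, once.
The state is a dict: "t": time; "q": joint angles; "joint_vel": joint speeds; "effort": joint torques, N m; "ee_pos": TCP position; "orientation": TCP orientation; "contact_force": force on the tool from outside, world axes, zero at the start; "ft_torque": the same for the moment, N m; "width": finger opening in m; "finger_force": force on a finger pad.
Only numpy, scipy, OpenCV 4.12 (cv2) and the standard library are available. Lean on these libraries where they do the work, as an engineer would, in place of code of your own. Each camera call takes 0.05 s, during which the arm holds its last target. There are 200 camera calls.

## Working session

There is one attempt and no reset: what is moved stays moved. The work goes in short steps, Python scripts to look and compute and a tool call to move; the robot and the scene stay as the last step left them, time stands still between calls to the robot, and variables do not carry over. Pictures are saved under pics/ and viewed, at most 10 in all, crops included, and the job is handed in when it is done.

Besides the shell and the picture viewer there is one more tool, called as name(argument=value, ...) on one line, values as JSON. play_rows: Moves the arm, as the interface text tells. Its arguments: {"type":"object","properties":{"motion":{"type":"array","items":{"type":"array"}},"claw":{"type":"number"},"grip_force":{"type":"number"}},"required":["motion"]}

```bash
mkdir -p pics; ls; python3 - <<'E'
from bench import robot
import cv2,pickle
d={}
for n in("side","top","wrist"):
    c=robot.camera(n);d[n]=c
    cv2.imwrite(f"pics/{n}0.png",c["img"][:,:,::-1])
    print(n,c["intrinsics"].round(1).tolist(),c["cam_to_world"].round(3).tolist())
pickle.dump(d,open("c0.pkl","wb"))
print(robot.get_state())
E
```

```text
pics
side [[384.7, 0.0, 315.4], [0.0, 384.7, 197.3], [0.0, 0.0, 1.0]] [[0.912, -0.254, 0.323, 0.254], [-0.41, -0.596, 0.69, -0.659], [0.018, -0.762, -0.648, 0.84], [0.0, 0.0, 0.0, 1.0]]
top [[518.1, 0.0, 325.9], [0.0, 518.1, 200.9], [0.0, 0.0, 1.0]] [[0.019, -0.997, 0.073, 0.48], [-1.0, -0.019, -0.006, 0.007], [0.007, -0.072, -0.997, 1.444], [0.0, 0.0, 0.0, 1.0]]
wrist [[288.7, 0.0, 321.5], [0.0, 288.7, 198.2], [0.0, 0.0, 1.0]] [[0.444, 0.851, 0.28, 0.182], [0.896, -0.421, -0.14, 0.551], [-0.001, 0.313, -0.95, 0.372], [0.0, 0.0, 0.0, 1.0]]
{'t': 0.15, 'q': array([ 5.59764542e+01,  8.64506697e+00,  8.23804491e+01,  3.52508401e-04,
        8.90254789e+01, -7.67658298e+00]), 'joint_vel': array([-0.05077894, -0.03389856, -0.04506439,  0.05153838,  0.03009132,
        0.13095125]), 'effort': array([ 2.87665935e-03, -7.13387132e+01, -5.71038544e+01, -1.57880727e-06,
        7.36565155e-03,  5.14783778e-05]), 'ee_pos': array([0.25509253, 0.51511615, 0.21004306]), 'orientation': array([-1.79949509e+02, -7.16125041e-03,  1.53653028e+02]), 'contact_force': array([-0.80721556,  0.922419  , -0.44927787]), 'ft_torque': array([ 0.01143437, -0.00830683,  0.06985099]), 'finger_force': 0.0, 'width': 0.0855019027124319}
```

View pics/top0.png

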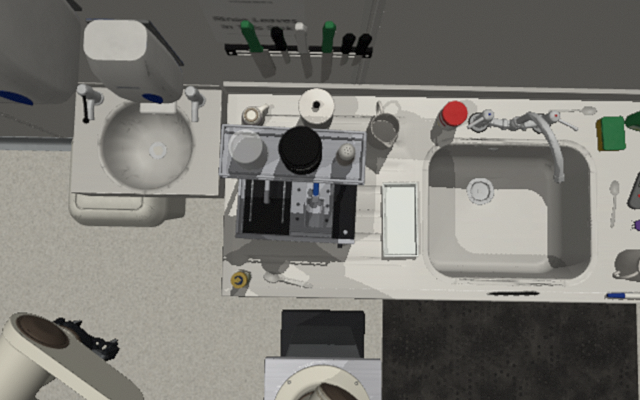

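View pics/side0.png

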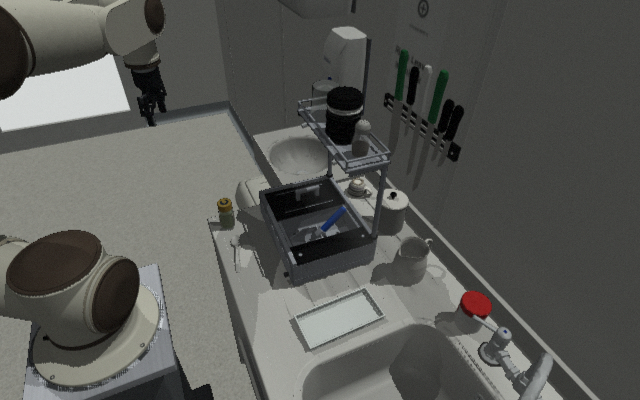

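The top view shows the station at about (298,190), the blue handle at (316,188), the tray at (400,220) and the cover at about (265,207). The side view shows the handle at (333,220), the bar at (308,192) and the tray at (340,318). Next I'll enlarge both.

```bash
python3 - <<'E'
import cv2,pickle,numpy as np
d=pickle.load(open("c0.pkl","rb"))
t=d["top"]["img"][165:270,220:430,::-1]; s=d["side"]["img"][170:300,250:400,::-1]
t=cv2.resize(t,None,fx=3.8,fy=3.8,interpolation=2)
s=cv2.resize(s,None,fx=5,fy=4.6,interpolation=2) 
s=cv2.convertScaleAbs(s,alpha=1.7)
cv2.imwrite("pics/tc.png",t);cv2.imwrite("pics/sc.png",s)
E
```

```text
(no output)
```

View pics/tc.png

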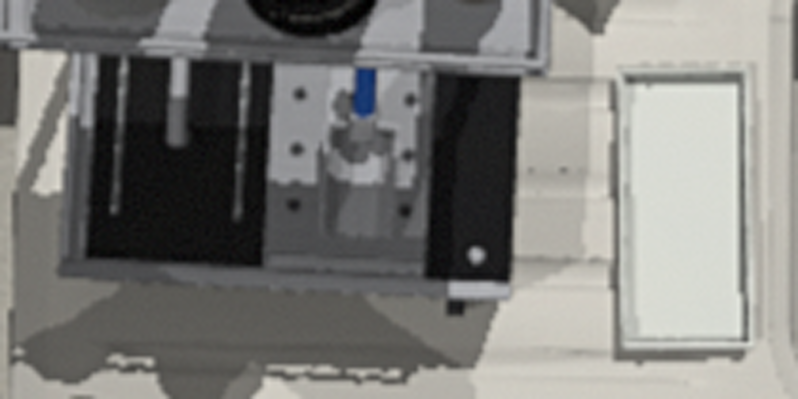

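View pics/sc.png

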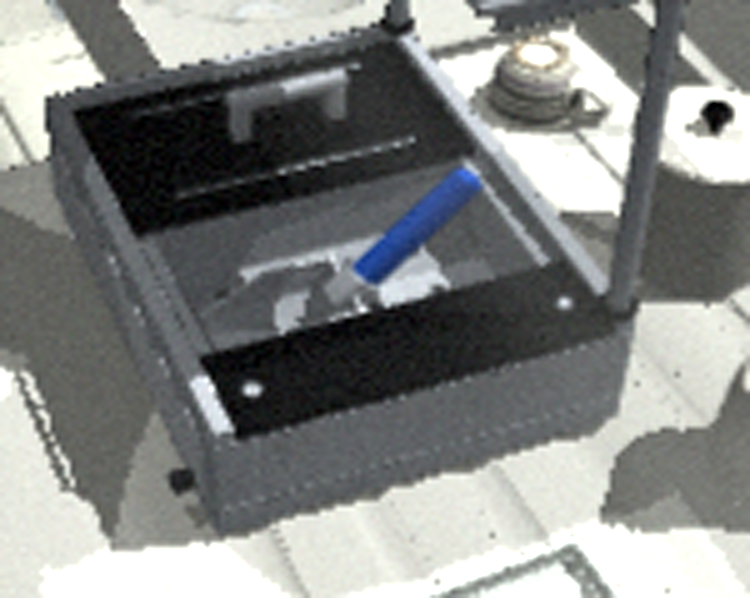

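The top crop shows the bar's front end at (178,147), the cover's right edge at x≈262–272, the half-lid's left edge at x≈425–432, the blue handle's lower end at (364,115), the bowl mouth at (325–388,235), and the tray corners around (617,72)–(752,350). The side crop shows the handle running from (370,272) to (468,178), the bar top at about (288,85), and the lid corners.

```bash
cat >h.py <<'E'
import numpy as np,cv2,pickle
def ray(c,p):
    K=c["intrinsics"];T=c["cam_to_world"]
    return T[:3,3],T[:3,:3]@np.linalg.solve(K,[p[0],p[1],1])
def plane(c,p,z):
    o,r=ray(c,p);return o+r*(z-o[2])/r[2]
def tri(*cp):
    A=np.zeros((3,3));b=np.zeros(3);L=[]
    for c,p in cp:
        o,r=ray(c,p);r=r/np.linalg.norm(r);P=np.eye(3)-np.outer(r,r);A+=P;b+=P@o;L.append((o,P))
    x=np.linalg.solve(A,b);return x,[round(1e3*np.linalg.norm(P@(x-o)),1) for o,P in L]
E
python3 - <<'E'
from h import *
np.set_printoptions(precision=4,suppress=True)
d=pickle.load(open("c0.pkl","rb"));T=d["top"];S=d["side"]
t=lambda x,y:(220+(x+.5)/3.8-.5,165+(y+.5)/3.8-.5)
s=lambda x,y:(250+(x+.5)/5-.5,170+(y+.5)/4.6-.5)
print("half-lid FL corner tri",tri((T,t(425,275)),(S,s(203,357))))
print("cover FR tri",tri((T,t(262,262)),(S,s(140,235))))
print("halflid FR tri",tri((T,t(510,285)),(S,s(230,437))))
print("blue low",tri((T,t(364,113)),(S,s(370,272))))
for n,p,z in [("hl Lf",(425,278),.093),("hl Lr",(432,66),.093),("hl Rf",(510,285),.093),("hl Rr",(520,75),.093),("cov Rf",(262,262),.093),("cov Rr",(272,62),.093),("cov Lf",(85,255),.093),("cov Lr",(97,60),.093),("bar fr",(178,147),.127),("bar back",(180,60),.127),("mouthL",(325,235),.035),("mouthR",(388,235),.035)]:print(n,plane(T,t(*p),z))
for n,p in [("tLr",(617,72)),("tRr",(752,68)),("tRf",(750,352)),("tLf",(613,350))]:print(n,plane(T,t(*p),.018))
for n,p,z in [("hl Lf",(203,357),.093),("hl Lr",(560,262),.093),("cov Rf",(140,235),.093),("cov Rr",(480,155),.093),("cov Lr",(400,40),.093),("bar l",(232,92),.127),("bar r",(345,75),.127)]:print("S",n,plane(S,s(*p),z))
# blue masks
for n,c in d.items():
    h=cv2.cvtColor(c["img"],cv2.COLOR_RGB2HSV);m=cv2.inRange(h,(105,140,50),(125,255,255))
    k,l,st,ce=cv2.connectedComponentsWithStats(m)
    print(n,[(st[i].tolist(),ce[i].round(1)) for i in range(1,k) if st[i,4]>15])
hu,hl=s(468,178),s(370,272);print(hu,hl)
# tray rim by white bright mask in top
m=cv2.inRange(T["img"],(215,222,215),(255,255,255));k,l,st,ce=cv2.connectedComponentsWithStats(m)
for i in range(1,k):
    if st[i,4]>300: print(st[i],ce[i],cv2.minAreaRect(np.argwhere(l==i)[:,::-1].astype(np.float32)))
E
```

```text
half-lid FL corner tri (array([ 0.4847, -0.0171,  0.0905]), [np.float64(0.4), np.float64(0.4)])
cover FR tri (array([0.491 , 0.0954, 0.0845]), [np.float64(0.1), np.float64(0.1)])
halflid FR tri (array([ 0.4777, -0.0752,  0.0883]), [np.float64(0.8), np.float64(0.8)])
blue low (array([0.5991, 0.0262, 0.0731]), [np.float64(2.9), np.float64(2.9)])
hl Lf [ 0.4822 -0.0169  0.093 ]
hl Lr [ 0.6281 -0.0192  0.093 ]
hl Rf [ 0.4785 -0.0752  0.093 ]
hl Rr [ 0.6231 -0.08    0.093 ]
cov Rf [0.491  0.0948 0.093 ]
cov Rr [0.6288 0.0912 0.093 ]
cov Lf [0.4935 0.216  0.093 ]
cov Lr [0.6278 0.2118 0.093 ]
bar fr [0.5666 0.1507 0.127 ]
bar back [0.6252 0.1509 0.127 ]
mouthL [0.5116 0.054  0.035 ]
mouthR [0.5124 0.009  0.035 ]
tLr [ 0.6346 -0.1555  0.018 ]
tRr [ 0.6394 -0.2539  0.018 ]
tRf [ 0.4334 -0.2536  0.018 ]
tLf [ 0.4331 -0.1547  0.018 ]
S hl Lf [ 0.4843 -0.0194  0.093 ]
S hl Lr [ 0.693  -0.0262  0.093 ]
S cov Rf [0.4882 0.0869 0.093 ]
S cov Rr [0.6976 0.0777 0.093 ]
S cov Lr [0.7068 0.2051 0.093 ]
S bar l [0.5718 0.1553 0.127 ]
S bar r [0.64   0.1452 0.127 ]
side [([321, 207, 25, 24, 173], array([332.6, 218.6]))]
top [([0, 92, 31, 13, 163], array([15.9, 97.6])), ([145, 94, 18, 8, 73], array([153.5,  97.9])), ([313, 183, 6, 13, 56], array([315.4, 188.6])), ([608, 293, 17, 5, 58], array([616.4, 295.2]))]
wrist []
(343.2, 208.30434782608697) (323.6, 228.73913043478262)
```

```bash
cat >plan.py <<'E'
import sys,numpy as np
from scipy.spatial.transform import Rotation as Ro,Slerp
from bench import robot
def Rt(tilt,yaw=0):
    t=np.radians(tilt);s,c=np.sin(t),np.cos(t)
    return Ro.from_euler('z',yaw,degrees=True)*Ro.from_matrix(np.array([[-c,0,s],[0,1,0],[-s,0,-c]]))
def rows(p0,R0,p1,R1,n):
    sl=Slerp([0,1],Ro.concatenate([R0,R1]));p,R=np.array(p0),R0;out=[]
    for k in range(1,n+1):
        tp=np.array(p0)+(np.array(p1)-p0)*k/n;tR=sl(k/n)
        sh=np.round(R.inv().apply(tp-p)*1e3,1);rv=np.round((R.inv()*tR).as_rotvec(degrees=True),2)
        out.append([sh.tolist(),rv.tolist()])
        p=p+R.apply(sh/1e3);R=R*Ro.from_rotvec(rv,degrees=True)
    return out,p,R
def go(p1,tilt,yaw=0,n=12,st=None):
    if st is None:
        s=robot.get_state();st=(s["ee_pos"],Ro.from_euler('xyz',s["orientation"],degrees=True))
    o,p,R=rows(*st,p1,Rt(tilt,yaw),n);print(str(o).replace(' ',''));return p,R
E
python3 -c "
from plan import *
go([.50,.045,.24],40,-3,16)"
```

```text
[[[-26.8,-19.5,-1.9],[-0.51,-2.47,-1.4]],[[-26.3,-20.2,-0.9],[-0.51,-2.46,-1.4]],[[-25.8,-20.8,0.1],[-0.52,-2.47,-1.39]],[[-25.3,-21.5,1.0],[-0.51,-2.46,-1.4]],[[-24.8,-22.0,1.8],[-0.51,-2.47,-1.4]],[[-24.0,-22.7,2.7],[-0.51,-2.47,-1.4]],[[-23.4,-23.3,3.5],[-0.52,-2.46,-1.4]],[[-22.7,-23.9,4.3],[-0.51,-2.47,-1.39]],[[-21.8,-24.4,5.0],[-0.51,-2.46,-1.4]],[[-21.0,-25.0,5.7],[-0.51,-2.47,-1.4]],[[-20.2,-25.6,6.4],[-0.51,-2.46,-1.4]],[[-19.2,-26.2,7.0],[-0.52,-2.47,-1.4]],[[-18.2,-26.6,7.6],[-0.51,-2.47,-1.4]],[[-17.3,-27.2,8.1],[-0.51,-2.46,-1.39]],[[-16.2,-27.6,8.6],[-0.51,-2.47,-1.4]],[[-15.2,-28.1,9.0],[-0.51,-2.46,-1.4]]]
```

play_rows(motion=[[[-26.8,-19.5,-1.9],[-0.5,-2.5,-1.4]],[[-26.3,-20.2,-0.9],[-0.5,-2.5,-1.4]],[[-25.8,-20.8,0.1],[-0.5,-2.5,-1.4]],[[-25.3,-21.5,1.0],[-0.5,-2.5,-1.4]],[[-24.8,-22.0,1.8],[-0.5,-2.5,-1.4]],[[-24.0,-22.7,2.7],[-0.5,-2.5,-1.4]],[[-23.4,-23.3,3.5],[-0.5,-2.5,-1.4]],[[-22.7,-23.9,4.3],[-0.5,-2.5,-1.4]],[[-21.8,-24.4,5.0],[-0.5,-2.5,-1.4]],[[-21.0,-25.0,5.7],[-0.5,-2.5,-1.4]],[[-20.2,-25.6,6.4],[-0.5,-2.5,-1.4]],[[-19.2,-26.2,7.0],[-0.5,-2.5,-1.4]]], claw=0)

```text
t: 1.15
ee_pos: [0.439, 0.1614, 0.2343]
orientation: [178.5, 30.6, 170.6]
contact_force: [0.8, -0.0, -0.2]
width: 0.0425
finger_force: 0.0
```

play_rows(motion=[[[-18.2,-26.6,7.6],[-0.5,-2.5,-1.4]],[[-17.3,-27.2,8.1],[-0.5,-2.5,-1.4]],[[-16.2,-27.6,8.6],[-0.5,-2.5,-1.4]],[[-15.2,-28.1,9.0],[-0.5,-2.5,-1.4]],[[0,0,0],[0,0,0]],[[0,0,0],[0,0,0]]])

```text
t: 1.65
ee_pos: [0.4991, 0.0442, 0.242]
orientation: [-179.7, 40.4, 176.8]
contact_force: [0.6, 0.6, 0.1]
width: 0.0427
finger_force: 0.0
```

```bash
python3 - <<'E'
from bench import robot
import cv2,pickle
s=robot.get_state();print(s["t"],s["ee_pos"],s["orientation"],s["q"].round(1),s["width"])
c=robot.camera("wrist");pickle.dump(c,open("w1.pkl","wb"))
cv2.imwrite("pics/w1.png",cv2.convertScaleAbs(c["img"][:,:,::-1],alpha=1.4));print(c["cam_to_world"].round(3).tolist())
E
```

```text
1.65 [0.49905378 0.04418    0.24197973] [-179.73568617   40.35543876  176.76908308] [ -3.9 -28.2 119.    0.2  48.8 -90.6] 0.04269834270991643
[[0.06, 0.52, 0.852, 0.331], [0.998, -0.029, -0.052, 0.054], [-0.003, 0.854, -0.521, 0.313], [0.0, 0.0, 0.0, 1.0]]
```

View pics/w1.png

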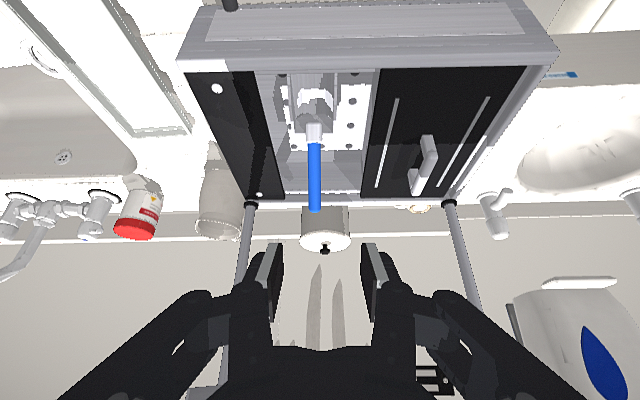

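The wrist view looks from the front with the robot side at the top. The blue handle runs from (314,143) to (315,211), the bar from about (430,138) to (416,193), the cover's right edge from (378,68) to (361,196), and the half-lid's left edge from (228,72) to (283,198). I'll triangulate the handle ends and the bar.

```bash
python3 - <<'E'
from h import *
np.set_printoptions(precision=4,suppress=True)
d=pickle.load(open("c0.pkl","rb"));T=d["top"];S=d["side"];W=pickle.load(open("w1.pkl","rb"))
def ends(c,box):
    x,y,w,h=box;h_=cv2.cvtColor(c["img"],cv2.COLOR_RGB2HSV);m=cv2.inRange(h_,(105,140,50),(125,255,255));z=np.zeros_like(m);z[y:y+h,x:x+w]=m[y:y+h,x:x+w]
    p=np.argwhere(z)[:,::-1].astype(float);u=np.linalg.svd(p-p.mean(0),full_matrices=False)[2][0];u*=np.sign(u[1])
    q=(p-p.mean(0))@u;return p.mean(0)+u*q.min(),p.mean(0)+u*q.max(),p.mean(0)
w=ends(W,(295,130,40,90));s=ends(S,(318,200,32,36));print(w,s)
print("low",tri((W,w[0]),(S,s[1])));print("up",tri((W,w[1]),(S,s[0])));print("mid",tri((W,w[2]),(S,s[2])))
print("bar near",tri((W,(430,136)),(S,(296.5,190.5)),(T,(220+178/3.8,165+147/3.8))));print("bar far",tri((W,(415,192)),(S,(318.6,187))))
for n,p,z in[("cov Rn",(378,68),.093),("cov Rf",(361,196),.093),("hl n",(228,72),.093),("hl f",(283,198),.093)]:print(n,plane(W,p,z))
E
```

```text
(array([313.8438, 142.9788]), array([314.358 , 212.0122]), array([314.0952, 176.7305])) (array([343.5989, 207.5953]), array([322.159 , 229.1641]), array([332.6416, 218.6185]))
low (array([0.5988, 0.0282, 0.0698]), [np.float64(0.1), np.float64(0.1)])
up (array([0.6606, 0.0248, 0.1327]), [np.float64(0.0), np.float64(0.0)])
mid (array([0.6293, 0.0268, 0.0997]), [np.float64(0.8), np.float64(0.8)])
bar near (array([0.5673, 0.1547, 0.1103]), [np.float64(11.5), np.float64(12.9), np.float64(3.2)])
bar far (array([0.6437, 0.1526, 0.1167]), [np.float64(0.4), np.float64(0.4)])
cov Rn [0.4843 0.0921 0.093 ]
cov Rf [0.6887 0.0895 0.093 ]
hl n [ 0.4807 -0.0353  0.093 ]
hl f [ 0.6879 -0.0241  0.093 ]
```

The handle runs from (0.599,0.028,0.070) to (0.661,0.025,0.133). The 45° slope and the end height match the text, so the grip point is (0.636,0.026,0.108).

```bash
python3 -c "
from plan import *
a=go([.603,.028,.147],40,-3,7)
go([.648,.0253,.0935],40,-3,5,a)"
```

```text
[[[-2.6,-1.6,20.1],[-0.04,0.05,-0.01]],[[-2.7,-1.7,20.0],[-0.05,0.05,-0.02]],[[-2.6,-1.7,20.1],[-0.04,0.05,-0.01]],[[-2.7,-1.7,20.0],[-0.05,0.04,-0.02]],[[-2.7,-1.7,20.1],[-0.04,0.05,-0.01]],[[-2.7,-1.7,20.0],[-0.05,0.05,-0.02]],[[-2.7,-1.7,20.1],[-0.04,0.05,-0.01]]]
[[[-0.0,-0.1,14.0],[-0.0,-0.0,-0.0]],[[-0.1,-0.1,14.0],[-0.0,-0.0,-0.0]],[[0.0,-0.0,14.0],[-0.0,-0.0,-0.0]],[[-0.0,-0.1,14.0],[-0.0,-0.0,-0.0]],[[-0.0,-0.1,13.9],[-0.0,-0.0,-0.0]]]
```

play_rows(motion=[[[-2.7,-1.7,20],[0,0,0]],[[-2.7,-1.7,20],[0,0,0]],[[-2.7,-1.7,20],[0,0,0]],[[-2.7,-1.7,20],[0,0,0]],[[-2.7,-1.7,20],[0,0,0]],[[-2.7,-1.7,20],[0,0,0]],[[-2.7,-1.7,20],[0,0,0]],[[0,0,14],[0,0,0]],[[0,0,14],[0,0,0]],[[0,0,0],[0,0,0]],[[0,0,0],[0,0,0]]])

```text
t: 2.62
ee_pos: [0.6212, 0.0297, 0.1259]
orientation: [-179.8, 40.3, 177.2]
contact_force: [-0.7, -0.1, 1.6]
width: 0.0428
finger_force: 0.0
```

```bash
python3 - <<'E'
from plan import *
import cv2
s=robot.get_state();print(s["t"],s["ee_pos"],s["orientation"],s["contact_force"])
c=robot.camera("wrist");cv2.imwrite("pics/w2.png",cv2.convertScaleAbs(c["img"][:,:,::-1],alpha=1.4))
go([.648,.0253,.0935],40,-3,6)
E
```

```text
2.6167 [0.62116645 0.02972162 0.12590036] [-179.75851163   40.25942531  177.19318139] [-0.65869831 -0.14062077  1.58046334]
[[[0.2,-0.4,7.1],[-0.02,0.06,0.02]],[[0.1,-0.5,7.2],[-0.03,0.05,0.03]],[[0.2,-0.4,7.1],[-0.02,0.06,0.02]],[[0.1,-0.4,7.1],[-0.02,0.06,0.02]],[[0.1,-0.5,7.2],[-0.02,0.05,0.03]],[[0.2,-0.4,7.1],[-0.03,0.06,0.02]]]
```

View pics/w2.png

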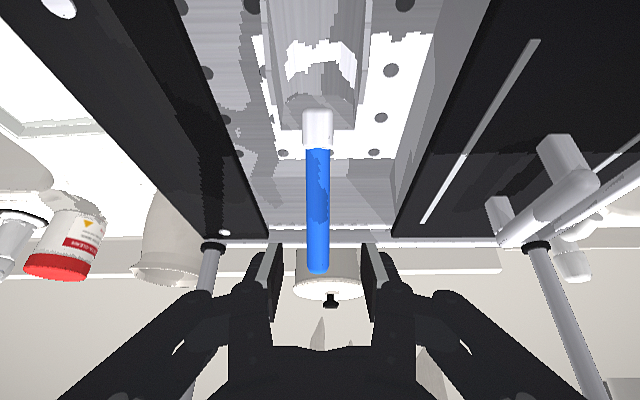

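The handle's upper end at (318,268) lies centred between the finger pads (270–370), so I'll go in and grip.

play_rows(motion=[[[0.1,-0.5,7.2],[0,0,0]],[[0.1,-0.5,7.2],[0,0,0]],[[0.1,-0.5,7.2],[0,0,0]],[[0.1,-0.5,7.2],[0,0,0]],[[0.1,-0.4,7.2],[0,0,0]],[[0.1,-0.3,7.2],[0,0,0]],[[0,0,0],[0,0,0]],[[0,0,0],[0,0,0]]])

```text
t: 3.33
ee_pos: [0.6488, 0.0233, 0.0926]
orientation: [-179.7, 40.3, 177.1]
contact_force: [-0.7, 0.5, -0.5]
width: 0.0426
finger_force: 0.0
```

play_rows(motion=[[[0,0,0],[0,0,0]],[[0,0,0],[0,0,0]],[[0,0,0],[0,0,0]],[[0,0,0],[0,0,0]],[[0,0,0],[0,0,0]],[[0,0,0],[0,0,0]]], claw=-1, grip_force=50)

```text
t: 3.83
ee_pos: [0.649, 0.0234, 0.0936]
orientation: [-179.7, 40.4, 177.1]
contact_force: [-0.3, -1.0, 1.0]
width: 0.0141
finger_force: 52.6
```

```bash
python3 - <<'E'
from plan import *
s=robot.get_state();print(s["t"],s["ee_pos"],s["orientation"],s["contact_force"],s["width"],s["finger_force"])
R=Ro.from_euler('xyz',s["orientation"],degrees=True);p=s["ee_pos"]
o,p,R=rows(p,R,p+[-.004,0,.03],R,4);print(o)
o,p,R=rows(p,R,p+[-.006,0,.06],R,4);print(o)
E
```

```text
3.8333 [0.64896085 0.02340369 0.09364179] [-179.71280407   40.40915188  177.08945305] [-0.28965648 -0.98682242  1.01176133] 0.014080123565544734 52.58853077888489
[[[-4.1, -0.1, -6.4], [0.0, 0.0, 0.0]], [[-4.1, -0.1, -6.3], [0.0, 0.0, 0.0]], [[-4.1, -0.0, -6.4], [0.0, 0.0, 0.0]], [[-4.1, -0.1, -6.3], [0.0, 0.0, 0.0]]]
[[[-8.6, -0.1, -12.4], [0.0, 0.0, 0.0]], [[-8.6, -0.2, -12.4], [0.0, 0.0, 0.0]], [[-8.5, -0.1, -12.4], [0.0, 0.0, 0.0]], [[-8.6, -0.2, -12.4], [0.0, 0.0, 0.0]]]
```

play_rows(motion=[[[-2,0,-3],[0,0,0]],[[-4.1,-0.1,-6.4],[0,0,0]],[[-4.1,-0.1,-6.4],[0,0,0]],[[-4.1,-0.1,-6.4],[0,0,0]],[[-6,-0.1,-9],[0,0,0]],[[-8.6,-0.1,-12.4],[0,0,0]],[[-8.6,-0.1,-12.4],[0,0,0]],[[-8.6,-0.1,-12.4],[0,0,0]],[[-8.6,-0.1,-12.4],[0,0,0]],[[-4,0,-6],[0,0,0]],[[0,0,0],[0,0,0]],[[0,0,0],[0,0,0]]])

```text
t: 4.83
ee_pos: [0.6372, 0.0236, 0.1976]
orientation: [-179.7, 40.4, 177.1]
contact_force: [-0.2, -0.4, -2.4]
width: 0.0139
finger_force: 52.5
```

```bash
python3 - <<'E'
from plan import *
import cv2,pickle
s=robot.get_state();print(s["t"],s["ee_pos"],s["orientation"],s["contact_force"],s["width"],s["finger_force"])
d={n:robot.camera(n) for n in("side","top")};pickle.dump(d,open("c2.pkl","wb"))
a=cv2.resize(d["side"]["img"][130:310,230:400,::-1],(400,424));b=cv2.resize(d["top"]["img"][130:270,290:425,::-1],(400,415))
a=cv2.convertScaleAbs(a,alpha=1.5)
cv2.imwrite("pics/l.png",np.hstack([a[:415],b]))
E
```

```text
4.8333 [0.63723853 0.02362743 0.19760623] [-179.7160422    40.40391852  177.08468393] [-0.19771783 -0.37304195 -2.38874519] 0.013925356727708126 52.452696561813354
```

View pics/l.png

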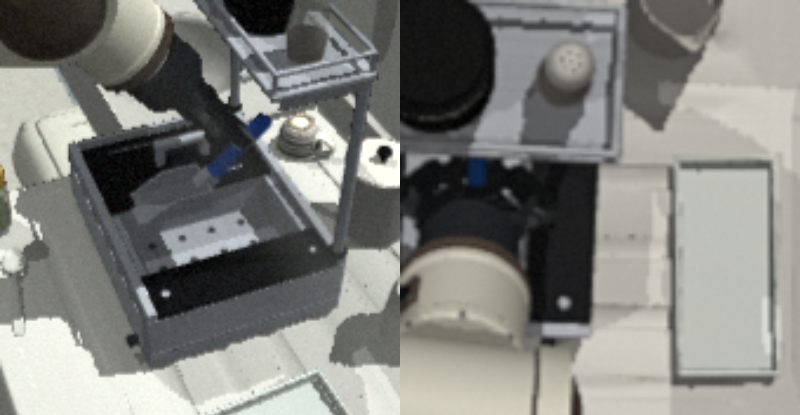

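The scoop is lifted level and clear: handle at (240,145) in the side crop, well empty, bowl above the cover level. I'll check the tray with both views, then plan the transfer.

```bash
python3 - <<'E'
from h import *
np.set_printoptions(precision=4,suppress=True)
d=pickle.load(open("c0.pkl","rb"));T=d["top"];S=d["side"]
def quad(c,box,thr):
    x,y,w,h=box;g=cv2.cvtColor(c["img"],cv2.COLOR_RGB2GRAY)[y:y+h,x:x+w]
    m=(g>thr).astype(np.uint8);k,l,st,ce=cv2.connectedComponentsWithStats(m,connectivity=4);i=l[h//2,w//2]
    p=np.argwhere(l==i)[:,::-1].astype(np.float32)+[x,y];return cv2.boxPoints(cv2.minAreaRect(p.astype(np.float32))),len(p),cv2.approxPolyDP(cv2.convexHull(p.astype(np.float32)),4,True).squeeze()
for n,c,b in(("top",T,(378,178,46,84)),("side",S,(285,280,105,75))):
    for thr in(195,215):
        q,N,a=quad(c,b,thr);print(n,thr,N,a.tolist());print(np.array([plane(c,v,.003)for v in a]))
# jug: bounding from the top, rim
print("jug",plane(T,(371,130),.11),plane(T,(398,130),.11),plane(T,(384,145),.05))
g=cv2.convertScaleAbs(S["img"][270:360,270:400,::-1],alpha=1);cv2.imwrite("pics/tray.png",cv2.resize(g,None,fx=6,fy=6,interpolation=2))
E
```

```text
top 195 1816 [[414.0, 253.0], [388.0, 253.0], [388.0, 187.0], [413.0, 188.0]]
[[ 0.4445 -0.248   0.003 ]
 [ 0.4432 -0.1759  0.003 ]
 [ 0.6269 -0.1741  0.003 ]
 [ 0.6255 -0.2441  0.003 ]]
top 215 1675 [[414.0, 252.0], [389.0, 252.0], [388.0, 188.0], [413.0, 188.0]]
[[ 0.4473 -0.248   0.003 ]
 [ 0.446  -0.1786  0.003 ]
 [ 0.6241 -0.1741  0.003 ]
 [ 0.6255 -0.2441  0.003 ]]
side 195 7875 [[389.0, 354.0], [285.0, 354.0], [285.0, 280.0], [389.0, 280.0]]
[[ 0.5997 -0.3353  0.003 ]
 [ 0.3828 -0.24    0.003 ]
 [ 0.4564 -0.0464  0.003 ]
 [ 0.713  -0.1578  0.003 ]]
side 215 7875 [[389.0, 354.0], [285.0, 354.0], [285.0, 280.0], [389.0, 280.0]]
[[ 0.5997 -0.3353  0.003 ]
 [ 0.3828 -0.24    0.003 ]
 [ 0.4564 -0.0464  0.003 ]
 [ 0.713  -0.1578  0.003 ]]
jug [ 0.7645 -0.1147  0.11  ] [ 0.7659 -0.1852  0.11  ] [ 0.7367 -0.1561  0.05  ]
```

View pics/tray.png

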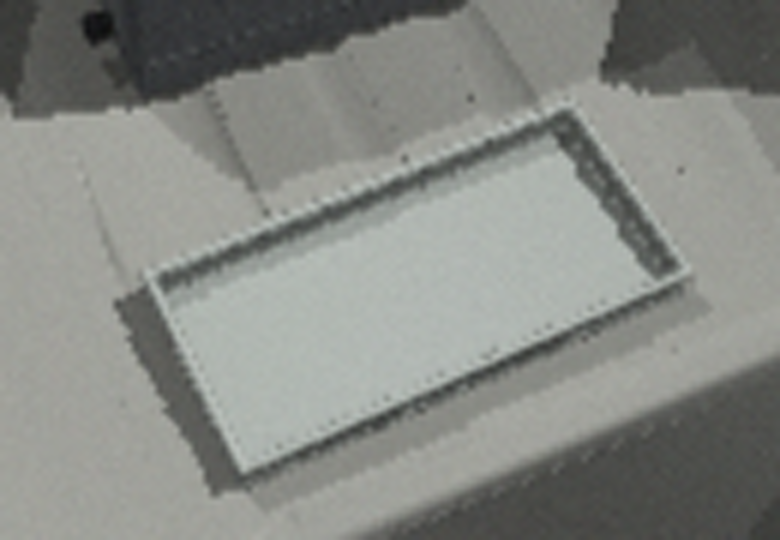

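The side crop shows the tray rim corners at (148,275), (568,103), (690,270) and (245,475). I'll triangulate them against the top view.

```bash
python3 - <<'E'
from h import *
from plan import *
np.set_printoptions(precision=4,suppress=True)
d=pickle.load(open("c0.pkl","rb"));T=d["top"];S=d["side"]
P=[]
for (a,b),(x,y) in zip([(148,275),(568,103),(690,270),(245,475)],[(617,350),(620,72),(750,70),(750,350)]):
    s=(270+a/6-.4,270+b/6-.4)
    X=tri((S,s),(T,(220+x/3.8-.4,165+y/3.8-.4)));Q=plane(S,s,.018);P.append(Q);print(X[0],X[1][0],Q)
print(np.mean(P,0))
R0=robot.get_state();p=R0["ee_pos"];R=Ro.from_euler('xyz',R0["orientation"],degrees=True)
a=go([.52,.0,.215],40.4,-2.9,8,(p,R))
a=go([.55,-.2065,.19],40.4,0,12,a)
a=go([.6075,-.2065,.11],40.4,0,8,a)
E
```

```text
[ 0.4353 -0.1594  0.0095] 2.5 [ 0.4357 -0.1653  0.018 ]
[ 0.635  -0.1579  0.0152] 0.0 [ 0.6337 -0.1596  0.018 ]
[ 0.6377 -0.252   0.0195] 0.2 [ 0.6382 -0.2512  0.018 ]
[ 0.4367 -0.2554  0.012 ] 2.1 [ 0.4374 -0.259   0.018 ]
[ 0.5363 -0.2088  0.018 ]
[[[9.5,-3.8,-11.1],[-0.04,-0.01,-0.0]],[[9.5,-3.7,-11.1],[-0.03,-0.01,-0.0]],[[9.5,-3.7,-11.1],[-0.04,-0.02,-0.0]],[[9.6,-3.8,-11.1],[-0.04,-0.01,-0.01]],[[9.5,-3.7,-11.2],[-0.03,-0.01,0.0]],[[9.5,-3.7,-11.1],[-0.04,-0.01,0.0]],[[9.5,-3.7,-11.1],[-0.03,-0.02,-0.0]],[[9.5,-3.7,-11.2],[-0.04,-0.01,-0.0]]]
[[[-1.2,-17.1,3.8],[-0.16,0.0,-0.18]],[[-1.2,-17.0,3.7],[-0.15,0.0,-0.19]],[[-1.1,-17.1,3.7],[-0.16,0.0,-0.18]],[[-1.0,-17.1,3.6],[-0.16,0.0,-0.19]],[[-1.0,-17.1,3.6],[-0.15,0.0,-0.18]],[[-1.0,-17.2,3.5],[-0.16,0.0,-0.19]],[[-0.9,-17.1,3.5],[-0.16,0.0,-0.18]],[[-0.8,-17.2,3.5],[-0.15,0.0,-0.18]],[[-0.8,-17.1,3.4],[-0.16,0.0,-0.19]],[[-0.7,-17.2,3.3],[-0.16,0.0,-0.18]],[[-0.7,-17.2,3.3],[-0.15,0.0,-0.19]],[[-0.6,-17.2,3.3],[-0.16,0.0,-0.18]]]
[[[1.0,0.0,12.3],[-0.0,0.0,-0.0]],[[1.0,0.0,12.2],[-0.0,0.0,-0.0]],[[1.0,0.0,12.3],[-0.0,0.0,-0.0]],[[1.0,0.0,12.3],[-0.0,0.0,-0.0]],[[1.1,0.0,12.3],[-0.0,0.0,-0.0]],[[1.0,0.0,12.2],[-0.0,0.0,-0.0]],[[1.0,0.0,12.3],[-0.0,0.0,-0.0]],[[1.0,0.0,12.3],[-0.0,0.0,-0.0]]]
```

play_rows(motion=[[[9.5,-3.7,-11.1],[0,0,0]],[[9.5,-3.7,-11.1],[0,0,0]],[[9.5,-3.7,-11.1],[0,0,0]],[[9.5,-3.7,-11.1],[0,0,0]],[[9.5,-3.7,-11.1],[0,0,0]],[[9.5,-3.7,-11.1],[0,0,0]],[[9.5,-3.7,-11.1],[0,0,0]],[[9.5,-3.7,-11.1],[0,0,0]]])

```text
t: 5.6
ee_pos: [0.5196, 0.0004, 0.2149]
orientation: [-179.7, 40.3, 177.1]
contact_force: [0.5, -0.7, -1.0]
width: 0.014
finger_force: 52.4
```

play_rows(motion=[[[-1.1,-17.1,3.7],[-0.16,0,-0.18]],[[-1.1,-17.1,3.7],[-0.16,0,-0.18]],[[-1.1,-17.1,3.7],[-0.16,0,-0.18]],[[-1,-17.1,3.6],[-0.16,0,-0.18]],[[-1,-17.1,3.6],[-0.16,0,-0.18]],[[-1,-17.1,3.6],[-0.16,0,-0.18]],[[-0.9,-17.1,3.5],[-0.16,0,-0.18]],[[-0.9,-17.1,3.5],[-0.16,0,-0.18]],[[-0.8,-17.1,3.4],[-0.16,0,-0.18]],[[-0.7,-17.2,3.4],[-0.16,0,-0.18]],[[-0.7,-17.2,3.3],[-0.16,0,-0.18]],[[-0.6,-17.2,3.3],[-0.16,0,-0.18]]])

```text
t: 6.6
ee_pos: [0.5496, -0.2071, 0.1903]
orientation: [-179.9, 40.3, 179.9]
contact_force: [0.8, 0.8, -0.6]
width: 0.0141
finger_force: 52.4
```

play_rows(motion=[[[1,0,12.3],[0,0,0]],[[1,0,12.3],[0,0,0]],[[1,0,12.3],[0,0,0]],[[1,0,12.3],[0,0,0]],[[1,0,12.3],[0,0,0]],[[1,0,12.3],[0,0,0]],[[1,0,12.3],[0,0,0]],[[0,0,0],[0,0,0]],[[0,0,0],[0,0,0]]])

```text
t: 7.35
ee_pos: [0.5998, -0.2062, 0.1201]
orientation: [-179.9, 40.3, 179.9]
contact_force: [-0.2, -0.3, -1.3]
width: 0.0141
finger_force: 52.4
```

```bash
python3 - <<'E'
from plan import *
from h import *
s=robot.get_state();print(s["t"],s["ee_pos"],s["orientation"],s["contact_force"],s["width"])
d={n:robot.camera(n) for n in("side","top","wrist")};pickle.dump(d,open("c3.pkl","wb"))
a=cv2.resize(d["side"]["img"][200:360,250:420,::-1],(400,376));b=cv2.resize(d["wrist"]["img"][:,:,::-1],(400,250))
cv2.imwrite("pics/p.png",np.hstack([cv2.convertScaleAbs(a,alpha=1.3),np.vstack([b,np.zeros((126,400,3),np.uint8)])]))
go([.6075,-.2080,.0720],40.4,0,6)
E
```

```text
7.35 [ 0.59983899 -0.20617064  0.12008804] [-179.90467292   40.25753785  179.86918041] [-0.20398448 -0.27025767 -1.2781158 ] 0.014092244789570338
[[[4.4,-0.2,7.1],[-0.05,-0.0,-0.01]],[[4.5,-0.2,7.2],[-0.04,-0.0,-0.01]],[[4.4,-0.2,7.1],[-0.05,-0.01,-0.01]],[[4.5,-0.2,7.1],[-0.04,0.0,-0.01]],[[4.4,-0.2,7.2],[-0.05,-0.0,-0.01]],[[4.4,-0.2,7.1],[-0.04,-0.0,-0.01]]]
```

View pics/p.png

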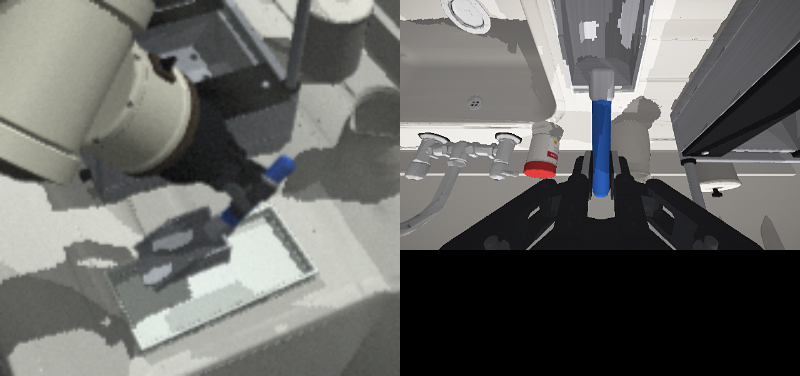

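The bowl hangs level above the tray, at (190,240) in the left pane, with the handle steady in the fingers. Lowering now.

play_rows(motion=[[[4.4,-0.2,7.1],[0,0,0]],[[4.4,-0.2,7.1],[0,0,0]],[[4.4,-0.2,7.1],[0,0,0]],[[4.4,-0.2,7.1],[0,0,0]],[[3.3,-0.2,5.3],[0,0,0]],[[1.5,0,2.3],[0,0,0]],[[0,0,0],[0,0,0]],[[0,0,0],[0,0,0]]])

```text
t: 8.17
ee_pos: [0.6065, -0.2077, 0.0793]
orientation: [-179.8, 40.4, 179.9]
contact_force: [1.1, 0.2, -0.7]
width: 0.0144
finger_force: 52.4
```

play_rows(motion=[[[0.6,0,0.7],[0,0,0]],[[0.6,0,0.7],[0,0,0]],[[0.6,0,0.7],[0,0,0]],[[0.6,0,0.7],[0,0,0]],[[0.6,0,0.7],[0,0,0]],[[0,0,0],[0,0,0]]])

```text
t: 8.67
ee_pos: [0.6064, -0.2077, 0.0747]
orientation: [-179.8, 40.4, 179.9]
contact_force: [0.8, 0.7, -0.7]
width: 0.014
finger_force: 52.4
```

play_rows(motion=[[[0.6,0,0.7],[0,0,0]],[[0.6,0,0.7],[0,0,0]],[[0.6,0,0.7],[0,0,0]],[[0.6,0,0.7],[0,0,0]],[[0.6,0,0.7],[0,0,0]],[[0.6,0,0.7],[0,0,0]],[[0,0,0],[0,0,0]]])

```text
t: 9.25
ee_pos: [0.6064, -0.2077, 0.0691]
orientation: [-179.8, 40.4, 179.9]
contact_force: [0.3, -0.4, -2.0]
width: 0.0142
finger_force: 52.4
```

play_rows(motion=[[[0.3,0,0.4],[0,0,0]],[[0.3,0,0.4],[0,0,0]],[[0.3,0,0.4],[0,0,0]],[[0,0,0],[0,0,0]]])

```text
t: 9.58
ee_pos: [0.6065, -0.2077, 0.0677]
orientation: [-179.8, 40.4, 179.9]
contact_force: [1.2, 0.9, -0.9]
width: 0.0139
finger_force: 52.4
```

play_rows(motion=[[[0.3,0,0.4],[0,0,0]],[[0.3,0,0.4],[0,0,0]],[[0.3,0,0.4],[0,0,0]],[[0,0,0],[0,0,0]]])

```text
t: 9.92
ee_pos: [0.6067, -0.2078, 0.0662]
orientation: [-179.8, 40.4, 179.9]
contact_force: [0.4, 0.1, -1.1]
width: 0.014
finger_force: 52.4
```

play_rows(motion=[[[0.3,0,0.4],[0,0,0]],[[0.3,0,0.4],[0,0,0]],[[0,0,0],[0,0,0]]])

```text
t: 10.17
ee_pos: [0.607, -0.2079, 0.0656]
orientation: [-179.8, 40.4, 179.9]
contact_force: [1.4, -0.2, 2.5]
width: 0.014
finger_force: 52.6
```

play_rows(motion=[[[0.2,0,0.3],[0,0,0]],[[0,0,0],[0,0,0]],[[0,0,0],[0,0,0]]])

```text
t: 10.42
ee_pos: [0.6071, -0.2079, 0.0654]
orientation: [-179.8, 40.4, 179.9]
contact_force: [2.8, -0.3, 5.7]
width: 0.0146
finger_force: 52.7
```

play_rows(motion=[[[0,0,0],[0,0,0]],[[0,0,0],[0,0,0]],[[0,0,0],[0,0,0]],[[0,0,0],[0,0,0]],[[0,0,0],[0,0,0]],[[0,0,0],[0,0,0]]], claw=0.1, grip_force=20)

```text
t: 10.92
ee_pos: [0.6067, -0.2077, 0.0648]
orientation: [-179.8, 40.4, 179.9]
contact_force: [0.6, -0.5, -1.9]
width: 0.0469
finger_force: 0.0
```

play_rows(motion=[[[0,0,-6],[0,0,0]],[[0,0,-12],[0,0,0]],[[0,0,-18],[0,0,0]],[[0,0,-20],[0,0,0]],[[0,0,-20],[0,0,0]],[[0,0,-20],[0,0,0]],[[0,0,-20],[0,0,0]],[[0,0,-10],[0,0,0]],[[0,0,0],[0,0,0]]])

```text
t: 11.67
ee_pos: [0.5248, -0.2079, 0.1631]
orientation: [-179.6, 40.5, 180.0]
contact_force: [0.7, -0.4, 0.5]
width: 0.0468
finger_force: 0.0
```

```bash
python3 - <<'E'
from plan import *
from h import *
s=robot.get_state();print(s["t"],s["ee_pos"],s["orientation"],s["contact_force"],s["width"])
d={n:robot.camera(n) for n in("side","top","wrist")};pickle.dump(d,open("c4.pkl","wb"))
a=cv2.resize(d["side"]["img"][200:360,250:420,::-1],(400,376));b=cv2.resize(d["wrist"]["img"][:,:,::-1],(400,250))
c=cv2.resize(d["top"]["img"][165:275,370:430,::-1],(229,420),interpolation=2)
z=np.zeros((600,800,3),np.uint8);z[:376,:400]=cv2.convertScaleAbs(a,alpha=1.3);z[:250,400:]=b;z[:250,400:]=b
z[180:600,571:800]=c
cv2.imwrite("pics/r.png",z)
E
```

```text
11.6667 [ 0.52477997 -0.20787463  0.16311526] [-179.61868494   40.49746349  179.98659994] [ 0.731715   -0.40573195  0.48774278] 0.04682808235206836
```

View pics/r.png

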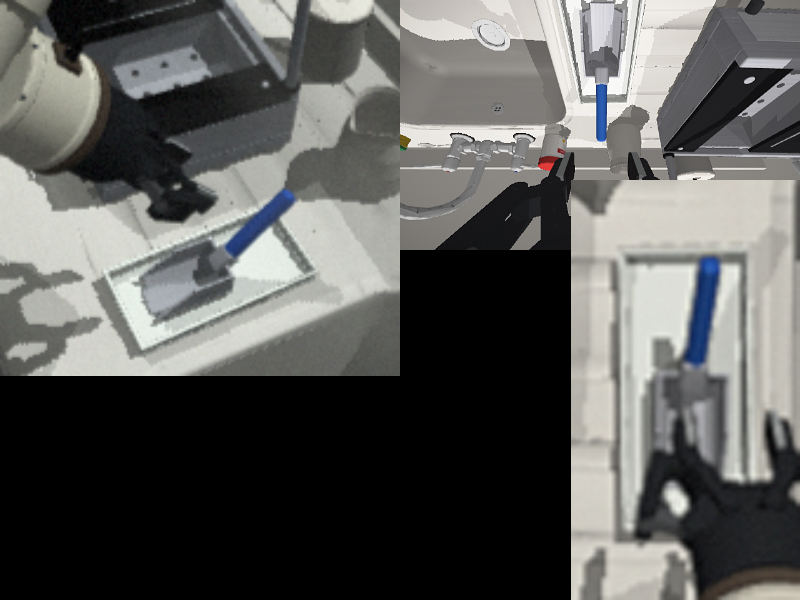

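The side pane shows the scoop lying flat in the tray, with its bowl at (190,275) well inside the rim and the handle at (262,222). All ten views are used, so I'll go on by numbers and move to the cover's bar.

```bash
python3 - <<'E'
from plan import *
a=go([.48,-.06,.24],40,-1,8)
a=go([.533,.152,.21],40,-2,12,a)
E
```

```text
[[[-2.1,18.4,-11.3],[0.05,0.04,0.08]],[[-2.1,18.3,-11.4],[0.05,0.05,0.09]],[[-2.0,18.3,-11.4],[0.05,0.04,0.08]],[[-2.0,18.4,-11.4],[0.05,0.04,0.09]],[[-2.0,18.3,-11.4],[0.05,0.05,0.08]],[[-2.0,18.3,-11.4],[0.05,0.04,0.09]],[[-1.8,18.3,-11.4],[0.05,0.04,0.08]],[[-1.9,18.3,-11.5],[0.06,0.05,0.09]]]
[[[-1.5,17.7,4.6],[0.05,-0.0,0.06]],[[-1.6,17.8,4.5],[0.06,-0.0,0.07]],[[-1.5,17.7,4.5],[0.05,-0.0,0.06]],[[-1.4,17.8,4.5],[0.05,-0.0,0.06]],[[-1.5,17.8,4.5],[0.06,-0.0,0.07]],[[-1.4,17.8,4.5],[0.05,-0.0,0.06]],[[-1.5,17.7,4.4],[0.05,-0.0,0.07]],[[-1.4,17.8,4.5],[0.06,-0.0,0.06]],[[-1.4,17.8,4.4],[0.05,-0.0,0.06]],[[-1.3,17.8,4.4],[0.05,-0.0,0.07]],[[-1.4,17.8,4.4],[0.06,-0.0,0.06]],[[-1.3,17.8,4.4],[0.05,-0.0,0.06]]]
```

play_rows(motion=[[[-2,18.3,-11.4],[0.05,0,0.08]],[[-2,18.3,-11.4],[0.05,0,0.08]],[[-2,18.3,-11.4],[0.05,0,0.08]],[[-2,18.3,-11.4],[0.05,0,0.08]],[[-2,18.3,-11.4],[0.05,0,0.08]],[[-2,18.3,-11.4],[0.05,0,0.08]],[[-2,18.3,-11.4],[0.05,0,0.08]],[[-2,18.3,-11.4],[0.05,0,0.08]]])

```text
t: 12.48
ee_pos: [0.4795, -0.0592, 0.2399]
orientation: [180.0, 40.3, 179.0]
contact_force: [0.3, 0.1, -0.8]
width: 0.047
finger_force: 0.0
```

play_rows(motion=[[[-1.5,17.8,4.5],[0.05,0,0.06]],[[-1.5,17.8,4.5],[0.05,0,0.06]],[[-1.5,17.8,4.5],[0.05,0,0.06]],[[-1.5,17.8,4.5],[0.05,0,0.06]],[[-1.5,17.8,4.5],[0.05,0,0.06]],[[-1.5,17.8,4.5],[0.05,0,0.06]],[[-1.4,17.8,4.4],[0.05,0,0.06]],[[-1.4,17.8,4.4],[0.05,0,0.06]],[[-1.4,17.8,4.4],[0.05,0,0.06]],[[-1.4,17.8,4.4],[0.05,0,0.06]],[[-1.4,17.8,4.4],[0.05,0,0.06]],[[0,14,2],[0,0,0]]])

```text
t: 13.48
ee_pos: [0.5301, 0.1506, 0.2101]
orientation: [-179.9, 40.3, 178.3]
contact_force: [0.2, -1.0, 0.2]
width: 0.0471
finger_force: 0.0
```

play_rows(motion=[[[0,0,0],[0,0,0]],[[0,0,0],[0,0,0]]])

```text
t: 13.65
ee_pos: [0.5297, 0.1497, 0.2103]
orientation: [-179.9, 40.2, 178.4]
contact_force: [0.7, 0.2, -0.1]
width: 0.0464
finger_force: 0.0
```

```bash
python3 - <<'E'
from plan import *
from h import *
s=robot.get_state();print(s["t"],s["ee_pos"],s["orientation"])
W=robot.camera("wrist");pickle.dump(W,open("w5.pkl","wb"))
# project predicted bar ends (top face) and print a coarse bright mask nearby
K=W["intrinsics"];M=np.linalg.inv(W["cam_to_world"])
def pr(P):
    q=K@(M@np.r_[P,1])[:3];return q[:2]/q[2]
for P in([.567,.1515,.127],[.643,.1490,.127],[.605,.150,.127]):print(pr(P).round(1))
g=cv2.cvtColor(W["img"],cv2.COLOR_RGB2GRAY);c=pr([.605,.150,.127]).astype(int)
m=(g>75).astype(np.uint8);k,l,st,ce=cv2.connectedComponentsWithStats(m)
for i in range(1,k):
    if st[i,4]>60 and abs(ce[i]-c).max()<70:print(st[i],ce[i].round(1),cv2.minAreaRect(np.argwhere(l==i)[:,::-1].astype(np.float32)))
for v in range(c[1]-30,c[1]+36,6):print(v,g[v,c[0]-48:c[0]+50:4])
E
```

```text
13.65 [0.52968451 0.14969247 0.21026366] [-179.90778141   40.22422586  178.4079931 ]
[325.  170.2]
[324.  211.6]
[324.2 193.2]
[     0      0    640    400 185318] [331.7 177.5] ((319.5, 199.5), (399.0, 639.0), 90.0)
[274  99  20  99 393] [283.5 146. ] ((283.9613037109375, 147.9258575439453), (99.45590209960938, 4.460617542266846), 80.86982727050781)
[358 100  25  98 387] [370.1 146.2] ((369.77947998046875, 148.45249938964844), (4.33143949508667, 99.87877655029297), 12.15494155883789)
163 [ 46  45  46  97  42  43  44  39  39  36  36  36 118 126 128  20  42  40
  40  39  38  39  44 142  39]
169 [ 44  44  37 190  44  42  42  37  36  38  36  35 131 143 144  19  41  39
  39  41  41  39 196  30  40]
175 [ 43  42  42 182  40  43  41  38  36  37  37  34 127 139 147  41  38  39
  39  37  39  36 178  38  42]
181 [ 45  43  43 198  36  41  41  35  38  35  35  30 128 139 144  39  40  38
  41  41  39  38 125  40  40]
187 [ 42  42  42  52  20  42  42  41  36  34  37  34 127 135 146  39  40  40
  41  41  39 195  33  40  41]
193 [ 61  42  42  33 199  41  39  41  38  41  40  31 227 232  62  40  41  39
  39  39  38 180  39  39  38]
199 [136  41  42  40  37  38  39  39  38  41  38  52 228 231  33  40  39  40
  39  39  40  37  38  39  41]
205 [118  36  40  41  38  41  40  39  38  40  39  49 229 229  28  37  40  40
  39  40  39  39  39  40 120]
211 [138 137 136 133 135 135 132 134 132 133 132 132 128 130 132 133 132 133
 133 132 132 123 130 115  52]
217 [125 118 111 146 146 144 144 143 141 141 139 140 140 135 128 127 127 255
 255 227 255 255 255  86  81]
223 [129 125 118 143 143 142 142 143 143 142 142 143 142 143 142 142 142 143
 143 141 136 140 137 144  89]
```

```bash
python3 - <<'E'
from plan import *
a=go([.617,.1525,.109],40,-2,11)
E
```

```text
[[[-0.1,0.6,12.2],[0.01,0.02,0.02]],[[-0.0,0.5,12.1],[0.01,0.03,0.03]],[[-0.1,0.6,12.2],[0.02,0.02,0.02]],[[-0.1,0.6,12.2],[0.01,0.03,0.02]],[[-0.1,0.6,12.2],[0.01,0.02,0.03]],[[-0.1,0.6,12.1],[0.01,0.02,0.02]],[[-0.1,0.5,12.2],[0.02,0.03,0.02]],[[-0.1,0.6,12.2],[0.01,0.02,0.03]],[[-0.1,0.6,12.2],[0.01,0.02,0.02]],[[-0.1,0.6,12.1],[0.01,0.03,0.02]],[[-0.1,0.6,12.2],[0.01,0.02,0.03]]]
```

play_rows(motion=[[[-0.1,0.6,12.2],[0,0,0]],[[-0.1,0.6,12.2],[0,0,0]],[[-0.1,0.6,12.2],[0,0,0]],[[-0.1,0.6,12.2],[0,0,0]],[[-0.1,0.6,12.2],[0,0,0]],[[-0.1,0.6,12.2],[0,0,0]],[[-0.1,0.6,12.2],[0,0,0]],[[-0.1,0.6,12.2],[0,0,0]],[[0,0,0],[0,0,0]],[[0,0,0],[0,0,0]]])

```text
t: 14.53
ee_pos: [0.5936, 0.1504, 0.1374]
orientation: [-179.9, 40.3, 178.2]
contact_force: [0.6, -0.7, 0.5]
width: 0.0469
finger_force: 0.0
```

play_rows(motion=[[[0,0.5,8],[0,0,0]],[[0,0.5,8],[0,0,0]],[[0,0.5,8],[0,0,0]],[[0,0.3,8],[0,0,0]],[[0,0,4],[0,0,0]],[[0,0,0],[0,0,0]],[[0,0,0],[0,0,0]]])

```text
t: 15.12
ee_pos: [0.6172, 0.1521, 0.1102]
orientation: [-179.9, 40.3, 178.2]
contact_force: [1.5, 0.2, 0.7]
width: 0.0469
finger_force: 0.0
```

play_rows(motion=[[[0,0,0],[0,0,0]],[[0,0,0],[0,0,0]],[[0,0,0],[0,0,0]],[[0,0,0],[0,0,0]],[[0,0,0],[0,0,0]],[[0,0,0],[0,0,0]],[[0,0,0],[0,0,0]]], claw=-1, grip_force=25)

```text
t: 15.7
ee_pos: [0.6172, 0.1523, 0.111]
orientation: [-180.0, 40.4, 178.2]
contact_force: [-5.6, -0.0, 6.4]
width: 0.0106
finger_force: 24.9
```

```bash
python3 - <<'E'
from plan import *
s=robot.get_state();print(s["t"],s["ee_pos"],s["orientation"],s["contact_force"],s["width"],s["finger_force"])
R=Ro.from_euler('xyz',s["orientation"],degrees=True);d=np.array([np.sin(np.radians(-2)),-np.cos(np.radians(2)),0])
print("tool-axes unit of slide",R.inv().apply(d))
E
```

```text
15.7 [0.61722833 0.15228626 0.11101647] [-179.96781437   40.40127679  178.211004  ] [-5.59520473e+00 -3.25738746e-03  6.43148049e+00] 0.010586149850316294 24.933229386806488
tool-axes unit of slide [ 0.00280447 -0.9999944  -0.00182516]
```

play_rows(motion=[[[0,0,-0.8],[0,0,0]],[[0,-3,0],[0,0,0]],[[0,-6,0],[0,0,0]],[[0,-6,0],[0,0,0]],[[0,-6,0],[0,0,0]],[[0,-6,0],[0,0,0]],[[0,-6,0],[0,0,0]],[[0,-6,0],[0,0,0]],[[0,-6,0],[0,0,0]],[[0,-6,0],[0,0,0]],[[0,-3,0],[0,0,0]],[[0,0,0],[0,0,0]]])

```text
t: 16.7
ee_pos: [0.6149, 0.0975, 0.1111]
orientation: [-179.9, 40.4, 178.2]
contact_force: [-0.7, -1.1, -1.3]
width: 0.0105
finger_force: 24.6
```

```bash
python3 - <<'E'
from plan import *
from h import *
s=robot.get_state();print(s["t"],s["ee_pos"],s["contact_force"],s["width"])
S=robot.camera("side");g=cv2.cvtColor(S["img"],cv2.COLOR_RGB2GRAY)
# gap between black cover and half-lid along a line parallel to y at two x's, on z=.093
K=S["intrinsics"];M=np.linalg.inv(S["cam_to_world"])
for x in(.50,.66):
    L=[]
    for y in np.arange(-.05,.12,.004):
        q=K@(M@np.array([x+.035*y,y,.093,1]))[:3];q=q/q[2];L.append((int(y*1000),int(g[int(round(q[1])),int(round(q[0]))])))
    print(x,L)
E
```

```text
16.7 [0.61485191 0.09749644 0.11107129] [-0.69031566 -1.06766059 -1.28935291] 0.010503255649617646
0.5 [(-50, 109), (-46, 63), (-41, 19), (-37, 16), (-33, 7), (-29, 4), (-25, 11), (-21, 3), (-17, 38), (-13, 48), (-9, 46), (-5, 46), (-1, 49), (2, 44), (6, 45), (10, 45), (14, 46), (18, 49), (22, 47), (26, 45), (30, 51), (34, 24), (38, 9), (42, 10), (46, 5), (50, 0), (54, 9), (58, 0), (62, 8), (66, 9), (70, 6), (74, 5), (78, 8), (82, 4), (86, 6), (90, 10), (94, 17), (98, 10), (102, 4), (106, 6), (110, 8), (114, 6), (118, 7)]
0.66 [(-50, 34), (-46, 35), (-41, 33), (-37, 33), (-33, 33), (-29, 33), (-25, 30), (-21, 47), (-17, 51), (-13, 50), (-9, 49), (-5, 49), (-1, 48), (2, 49), (6, 45), (10, 53), (14, 49), (18, 49), (22, 51), (26, 45), (30, 31), (34, 32), (38, 32), (42, 29), (46, 31), (50, 95), (54, 80), (58, 46), (62, 32), (66, 28), (70, 31), (74, 29), (78, 28), (82, 28), (86, 28), (90, 30), (94, 34), (98, 29), (102, 30), (106, 29), (110, 29), (114, 29), (118, 26)]
```

play_rows(motion=[[[0,-3,0],[0,0,0]],[[0,-6,0],[0,0,0]],[[0,-6,0],[0,0,0]],[[0,-6,0],[0,0,0]],[[0,-6,0],[0,0,0]],[[0,-5,0],[0,0,0]],[[0,-4,0],[0,0,0]],[[0,-2.5,0],[0,0,0]],[[0,-1.5,0],[0,0,0]],[[0,-1,0],[0,0,0]],[[0,-1,0],[0,0,0]],[[0,-1,0],[0,0,0]]])

```text
t: 17.75
ee_pos: [0.6135, 0.0553, 0.1111]
orientation: [-180.0, 40.4, 178.2]
contact_force: [0.5, 0.6, -3.1]
width: 0.011
finger_force: 24.4
```

play_rows(motion=[[[0,-1,0],[0,0,0]],[[0,-1,0],[0,0,0]],[[0,-1,0],[0,0,0]],[[0,-1,0],[0,0,0]],[[0,-1,0],[0,0,0]]])

```text
t: 18.17
ee_pos: [0.6134, 0.0502, 0.1113]
orientation: [-180.0, 40.4, 178.2]
contact_force: [-0.4, -0.5, -3.9]
width: 0.0108
finger_force: 24.4
```

play_rows(motion=[[[0.3,-1,0.35],[0,0,0]],[[0,-1,0],[0,0,0]],[[0,-1,0],[0,0,0]],[[0,-0.8,0],[0,0,0]],[[0,0,0],[0,0,0]]])

```text
t: 18.58
ee_pos: [0.6135, 0.0463, 0.1111]
orientation: [-180.0, 40.4, 178.2]
contact_force: [0.9, 0.4, -0.1]
width: 0.0103
finger_force: 24.7
```

play_rows(motion=[[[0,-0.8,0],[0,0,0]],[[0,-0.8,0],[0,0,0]],[[0,-0.7,0],[0,0,0]],[[0,-0.7,0],[0,0,0]]])

```text
t: 18.92
ee_pos: [0.6134, 0.0434, 0.1111]
orientation: [-180.0, 40.4, 178.2]
contact_force: [0.2, 3.8, 1.8]
width: 0.0101
finger_force: 24.9
```

play_rows(motion=[[[0,-0.5,0],[0,0,0]],[[0,-0.5,0],[0,0,0]],[[0,-0.5,0],[0,0,0]],[[0,-0.5,0],[0,0,0]]])

```text
t: 19.25
ee_pos: [0.6133, 0.0414, 0.111]
orientation: [-180.0, 40.4, 178.2]
contact_force: [0.5, 3.8, 3.0]
width: 0.0107
finger_force: 25.0
```

play_rows(motion=[[[0,-0.5,0],[0,0,0]],[[0,-0.5,0],[0,0,0]],[[0,-0.5,0],[0,0,0]]])

```text
t: 19.5
ee_pos: [0.6133, 0.0406, 0.1112]
orientation: [180.0, 40.4, 178.2]
contact_force: [-1.1, 18.3, 5.8]
width: 0.0103
finger_force: 25.5
```

play_rows(motion=[[[0,-0.5,0],[0,0,0]],[[0,-0.5,0],[0,0,0]]])

```text
t: 19.67
ee_pos: [0.6133, 0.0403, 0.1115]
orientation: [179.9, 40.4, 178.2]
contact_force: [-3.7, 28.0, 10.0]
width: 0.0108
finger_force: 26.2
```

```bash
cat >gap.py <<'E'
from plan import *
from h import *
s=robot.get_state();print(s["t"],s["ee_pos"],s["contact_force"],s["width"])
S=robot.camera("side");g=cv2.cvtColor(S["img"],cv2.COLOR_RGB2GRAY).astype(np.float32)
K=S["intrinsics"];M=np.linalg.inv(S["cam_to_world"])
for x in(.50,.53,.56,.60,.64,.67,.69):
    L=[]
    for y in np.arange(-.05,.02,.002):
        q=K@(M@np.array([x+.035*y,y,.093,1]))[:3];q=q/q[2];L.append(int(cv2.getRectSubPix(g,(1,1),(q[0],q[1]))[0,0]))
    print(x,L)
E
python3 gap.py
```

```text
19.6667 [0.6132956  0.04028833 0.11145661] [-3.70863264 27.97755835 10.00622693] 0.010849422285557846
0.5 [103, 76, 49, 23, 12, 10, 11, 9, 9, 10, 5, 4, 6, 6, 4, 7, 9, 9, 9, 7, 8, 9, 9, 9, 9, 5, 3, 6, 5, 5, 6, 7, 7, 6, 5]
0.53 [11, 9, 11, 12, 14, 12, 7, 4, 1, 3, 5, 6, 7, 7, 7, 3, 1, 4, 6, 10, 11, 8, 7, 9, 20, 35, 36, 27, 17, 8, 4, 2, 5, 6, 6]
0.56 [7, 12, 14, 13, 14, 11, 7, 6, 6, 5, 5, 6, 8, 7, 5, 5, 6, 6, 8, 11, 9, 8, 8, 13, 22, 27, 17, 7, 3, 0, 2, 1, 2, 5, 5]
0.6 [16, 17, 12, 7, 7, 6, 9, 10, 13, 15, 15, 15, 14, 14, 14, 14, 15, 14, 15, 16, 16, 17, 20, 33, 51, 48, 33, 21, 15, 11, 11, 11, 13, 16, 15]
0.64 [19, 23, 26, 28, 30, 27, 26, 26, 26, 26, 28, 28, 28, 28, 28, 27, 26, 26, 27, 27, 27, 34, 48, 60, 60, 51, 36, 27, 29, 30, 27, 27, 30, 31, 28]
0.67 [35, 35, 35, 37, 38, 38, 37, 35, 36, 37, 36, 34, 34, 34, 35, 35, 34, 35, 36, 36, 35, 36, 37, 36, 33, 34, 35, 35, 32, 31, 34, 36, 33, 33, 33]
0.69 [34, 31, 32, 34, 34, 33, 33, 33, 33, 31, 29, 31, 33, 33, 32, 32, 32, 33, 35, 35, 34, 33, 33, 32, 31, 31, 31, 31, 32, 33, 32, 32, 31, 30, 29]
```

Contact is firm: y stalled at 0.0403 with 28 N, and there's no bright gap at the seam. I'll ease the push and let go.

play_rows(motion=[[[0,0.4,0],[0,0,0]],[[0,0.3,0],[0,0,0]],[[0,0,0],[0,0,0]]])

```text
t: 19.97
ee_pos: [0.6132, 0.0406, 0.1112]
orientation: [180.0, 40.4, 178.2]
contact_force: [-0.2, 15.9, 4.8]
width: 0.0106
finger_force: 25.4
```

play_rows(motion=[[[0,0,0],[0,0,0]],[[0,0,0],[0,0,0]],[[0,0,0],[0,0,0]],[[0,0,0],[0,0,0]],[[0,0,0],[0,0,0]],[[0,0,0],[0,0,0]]], claw=0, grip_force=20)

```text
t: 20.47
ee_pos: [0.6131, 0.0395, 0.1107]
orientation: [-180.0, 40.4, 178.2]
contact_force: [0.1, 0.6, -0.0]
width: 0.043
finger_force: 0.0
```

play_rows(motion=[[[0,0,-4],[0,0,0]],[[0,0,-8],[0,0,0]],[[0,0,-15],[0,0,0]],[[0,0,-20],[0,0,0]],[[0,0,-20],[0,0,0]],[[0,0,-20],[0,0,0]],[[0,0,-20],[0,0,0]],[[0,0,-20],[0,0,0]],[[0,0,-15],[0,0,0]],[[0,0,0],[0,0,0]],[[0,0,0],[0,0,0]]])

```text
t: 21.38
ee_pos: [0.5211, 0.0426, 0.2202]
orientation: [-179.9, 40.5, 178.2]
contact_force: [-0.4, 0.0, -1.1]
width: 0.0426
finger_force: 0.0
```

```bash
python3 gap.py; python3 - <<'E'
from h import *
from bench import robot
W=robot.camera("wrist");g=cv2.cvtColor(W["img"],cv2.COLOR_RGB2GRAY).astype(np.float32);K=W["intrinsics"];M=np.linalg.inv(W["cam_to_world"])
for x in(.50,.54,.58,.63,.68):
    L=[]
    for y in np.arange(-.04,.0,.001):
        q=K@(M@np.array([x+.035*y,y,.093,1]))[:3];q=q/q[2];L.append(int(cv2.getRectSubPix(g,(1,1),(q[0],q[1]))[0,0]))
    print(x,L)
S=robot.camera("side");h=cv2.cvtColor(S["img"],cv2.COLOR_RGB2HSV);m=cv2.inRange(h,(105,140,50),(125,255,255));m[:190]=0
p=np.argwhere(m[:, :420])[:,::-1];print("blue side",p.min(0),p.max(0))
d=pickle.load(open("c4.pkl","rb"));h=cv2.cvtColor(d["side"]["img"],cv2.COLOR_RGB2HSV);m=cv2.inRange(h,(105,140,50),(125,255,255));m[:190]=0
p=np.argwhere(m[:, :420])[:,::-1];print("blue side before",p.min(0),p.max(0))
E
```

```text
21.3833 [0.52106529 0.04262605 0.22020138] [-0.43253067  0.00510174 -1.09785226] 0.04258405112929933
0.5 [124, 94, 62, 33, 19, 12, 10, 9, 9, 10, 9, 8, 6, 6, 7, 10, 11, 11, 12, 11, 10, 12, 12, 8, 4, 1, 1, 3, 6, 5, 4, 7, 9, 8, 7]
0.53 [9, 12, 12, 11, 10, 9, 9, 6, 1, 5, 9, 7, 3, 2, 3, 4, 4, 6, 7, 5, 6, 6, 6, 9, 20, 31, 27, 22, 16, 9, 8, 8, 7, 6, 8]
0.56 [15, 15, 15, 13, 13, 13, 12, 9, 8, 6, 7, 8, 9, 10, 9, 8, 5, 4, 6, 9, 9, 9, 10, 11, 27, 37, 24, 14, 10, 7, 6, 5, 7, 5, 5]
0.6 [18, 19, 18, 15, 13, 12, 9, 12, 16, 17, 16, 17, 19, 17, 16, 16, 16, 15, 15, 16, 16, 17, 24, 44, 64, 57, 37, 24, 19, 17, 17, 17, 16, 17, 15]
0.64 [28, 27, 27, 27, 26, 27, 25, 26, 27, 28, 30, 31, 30, 28, 27, 28, 28, 29, 29, 30, 29, 34, 48, 62, 63, 53, 39, 30, 30, 30, 30, 29, 28, 25, 25]
0.67 [36, 36, 37, 36, 35, 35, 36, 37, 36, 37, 36, 35, 34, 34, 33, 36, 40, 37, 35, 33, 32, 31, 33, 34, 34, 33, 34, 35, 36, 36, 33, 32, 33, 35, 35]
0.69 [36, 37, 36, 34, 34, 35, 36, 36, 36, 36, 36, 35, 33, 31, 30, 31, 31, 33, 34, 33, 32, 31, 31, 30, 30, 30, 31, 31, 31, 30, 31, 31, 31, 30, 30]
0.5 [46, 46, 46, 46, 48, 51, 19, 19, 19, 23,
[... 155 characters left out ...]
16, 17, 18, 17, 16, 19, 20, 20, 18, 19, 18, 18, 17, 17, 19, 17, 16, 17, 17, 22, 21, 22, 22, 22, 20, 22, 21, 22, 23, 20, 22, 19, 27]
0.58 [47, 40, 18, 22, 22, 21, 22, 20, 23, 23, 24, 23, 22, 23, 20, 21, 41, 46, 44, 45, 45, 31, 34, 45, 46, 46, 45, 45, 45, 45, 44, 45, 46, 44, 45, 44, 42, 36, 67, 200]
0.63 [42, 42, 42, 42, 42, 42, 42, 42, 42, 42, 43, 42, 40, 40, 40, 42, 41, 42, 44, 35, 33, 42, 44, 43, 41, 41, 42, 43, 43, 41, 41, 41, 41, 40, 37, 33, 28, 165, 183, 186]
0.68 [36, 35, 37, 38, 36, 35, 35, 35, 35, 34, 36, 36, 35, 36, 35, 35, 34, 31, 23, 27, 35, 33, 34, 34, 35, 35, 35, 34, 34, 33, 34, 34, 33, 33, 34, 33, 34, 37, 35, 33]
blue side [346 281] [374 308]
blue side before [346 281] [374 308]
```

```bash
python3 -c "
from bench import robot
print(robot.hand_in())"
```

```text
the job is handed in; nothing more can be done
None
```

I handed the job in at about 21 s. The scoop lies flat and right way up inside its tray, and the cover is shut against the half-lid (28 N at the stop, no gap seen beyond a hairline of under 1 mm at the seam). The arm is clear of everything, and I never touched the beaker, lids, shakers or jug.

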